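# Unclip the filter cover of a lamp controller

### The arm

A 6-joint arm with a two-finger parallel gripper is mounted at the origin on the work surface. World frame = base frame: x ahead of the robot, y to its left, z up, the work surface at z = 0. Lengths are in m, angles in rad, forces in N, time in s.
With the tool pointing down it reaches from about 0.225 to 0.875 m from the base axis. Payload 3.4 kg.
Tool frame: the origin (TCP) lies midway between the tips of the shut fingers; the grasp point (between the pads) lies 19 mm behind it (manip.grip_point_offset is the distance from the TCP to the grasp point, in m); z points along the fingers, y is the line along which they close (so a half turn about z gives the same grasp; the last joint's range is limited). The gripper opens to 85 mm and grips with 20 to 120 N. Pads are 22 mm wide; open, the fingers measure 114 mm over their backs; the gripper's body (76 mm by 85 mm) begins 54 mm behind the grasp point. The pads swing forward as they close: fully open they stand 13 mm farther back than shut.
Start: joints at [-1.372, 0.276, 1.505, -0, 1.361, -0.121], TCP at [0.181, -0.546, 0.231] pointing down, gripper open.
Joint ranges: [-2.89, 2.89], [-0.75, 2.08], [0.22, 2.7], [-1.18, 4.32], [0.11, 2.71], [-2.7, 2.7]. Speed limits (rad/s): [2.57, 2.57, 3.14, 3.14, 3.14, 3.14].

### API

Orientations are given as a unit quaternion [w, x, y, z].
In Python, from rig import manip gives the robot as it stands.
- The arm moves only by the shell command python3 -m handwheel 'ROWS' [FORCE]. ROWS is JSON, a list of rows, each an object with "translation": the shift along the tool's x, y, z in m, a list of three; "angular": the turn, a rotation vector about the tool's x, y, z in degrees, a list of three; "hand": the closure, from 0 (fully open) to 1 (shut). A call has 1 to 10 rows; each row shifts and turns the commanded pose from where the row before left it, along the tool's axes as they then stand; what a row does not reach is not made up. A row lasts 1/12 s, in which the tool goes at most 41.7 mm and 7.16 degrees, less where a joint would pass 70% of its speed; a pose out of reach is approached as far as the arm can. A call with a gripper value outside its range is refused whole. The fingers move at their own pace and stop on an object; FORCE is the grip in N (left out, the last holds). Time passes only in rows, so rows that do not move let the fingers close. It gives the time, the measured TCP pose, the force, the opening and the grip force at its end, in the units of the state.
- manip.get_state(): the state, without advancing time (a new reading comes with each control period).
- manip.get_image(name): name is "scene" or "side" or "wrist"; returns the picture (400x640x3 uint8, red, green, blue); there is no depth.
- manip.camera_info(name): a dict with "camera_matrix" (3x3 intrinsics, pixels), "k1" (the pictures are not rectified: a ray, as slopes to the right and down, at radius r is drawn at 1 + k1 r^2 times it, then the intrinsics apply), "eye" and "orientation" of the camera in the world; the wrist camera has in their place "tool_from_camera" (4x4, takes a point from camera to tool coordinates, whose origin is the TCP and whose axes are the flange's). Camera axes: x right, y down, z forward; pixel columns grow to the right and rows downward; lengths in m; the calibration is good to about 2 mm. A picture is of the moment at which its call begins: read the wrist's pose just before it. camera_info takes no time and is no camera call.
- manip.sign_off(): hands the job in; it is judged then, once.
The state is a dict: "clock": time; "qpos": joint angles; "qd": joint speeds; "effort": joint torques, N m; "position": TCP position; "ee_rot": TCP orientation; "contact_force": force on the tool from outside, world axes, zero at the start; "moment": the same for the moment, N m; "width": finger opening in m; "gripper_force": force on a finger pad.
Only numpy, scipy, OpenCV 4.12 (cv2) and the standard library are available. Lean on these libraries where they do the work, as an engineer would, in place of code of your own. Each camera call takes 0.05 s, during which the arm holds its last target. There are 200 camera calls.

### The job

The air filter of the white lamp controller is due for a change: squeeze the two orange snap tabs on its grey filter cover together, so that the cover comes free without being forced, and lift it off. Set it down gently on the blue mat, right way up and wholly on the mat, and let go of it. Leave everything else where it is.

Things in the scene. Friction and masses are not known exactly. Their poses are not given: they have to be found in the camera images.
- housing: White lamp-controller box fixed on the table, 170 (x) x 150 (y) x 70 mm; origin at the centre of its underside, z up, x and y along its sides. On its flat top a grey rim 101 x 81 mm, 15 mm high, surrounds the filter pad; the cover caps this rim, its axes parallel to the box's. Ledges inside the rim at +y and -y hold the cover's barbs down.
- cover: Grey clip-on cover, a loose cap 110 (x) x 90 (y) x 22 mm, 0.1 to 0.2 kg; origin at the centre of its lower (skirt) edge, z up, flat top at z = 22 mm. It starts with the skirt on the box's top. Two orange tabs stand on it at +y and -y. It lifts only while both are pressed in; held squeezed, they are its handle. Off the box it stands on its skirt, nothing projecting below.
- tab_left (a joint): Slide of the +y tab towards the cover's middle, m: 0 at rest, 0.009 at its stop; spring 2 N at rest, 5.6 N at the stop. Its barb clears the ledge at about 0.0045 (up to 0.006 with the cover's play).
- tab_right (a joint): The same for the -y tab, towards +y: 0 at rest, 0.009 fully pressed in; same spring and release.
- tab_left_top (a point): Middle of the top edge of the +y orange tab, 30 mm above the cover's flat top. The tab is an upright plate 26 mm wide (x), 4 mm thick (y), flat outer face to +y. Both tabs measure 54 mm over their outer faces at rest, 36 mm fully squeezed.
- tab_right_top (a point): Middle of the top edge of the -y orange tab: the same, flat outer face to -y.
- mat: Flat blue mat fixed on the table, 220 (x) x 190 (y) x 3 mm thick; origin at the centre of its underside. It lies on the robot's left or right of the box, the tray on the other side.
- tray: Bare aluminium open tray fixed on the table, 220 (x) x 190 (y) x 30 mm, holding two bystanders; not the place for the cover. Origin at the centre of its underside.
- spare_filter: Bystander: white pleated filter pad, 92 x 72 x 14, lying in the tray, mm; to be left where it is.
- objective: Bystander: brass microscope objective, 32 across, 44 tall, standing in the tray, mm; to be left where it is.
- bottle: Bystander: white bottle with blue label and red cap, 60 across, 150 tall, mm; to be left where it is.
- post: Bystander: dark steel optical post on a round foot, 56 across, 115 tall, mm; to be left where it is.
- slide_box: Bystander: green slide box, 75 x 100 x 28, mm; to be left where it is.
- mouse: Bystander: black computer mouse, 100 x 60 x 28, mm; to be left where it is.
Things that resemble listed ones, but are neither listed nor needed, are in the scene too. What is shaped like the cover but pink is not meant. What is shaped like the housing but pink is not meant.

How it is judged:
By the outcome, as a careful person would: the job done as asked, in the order asked, and still so for the second after the job is handed in, with the robot touching nothing.
It also fails if it takes over 42 s, if anything falls off the work surface, if the arm or the gripper's body presses on something with over 40 N, if the wrist force passes 120 N, or if a joint passes its speed limit or range.

## Working session

There is one attempt and no reset: what is moved stays moved. The work goes in short steps, Python scripts to look and compute and a shell command to move; the robot and the scene stay as the last step left them, time stands still between calls to the robot, and variables do not carry over. Pictures are saved under pics/ and viewed, at most 10 in all, crops included, and the job is handed in when it is done.

```bash
mkdir -p pics; cat > h.py <<'E'
import numpy as np, cv2
from scipy.spatial.transform import Rotation as R
from rig import manip
def q2R(q): return R.from_quat([q[1],q[2],q[3],q[0]]).as_matrix()
def cam(name,st=None):
    c=manip.camera_info(name);K=np.array(c["camera_matrix"])
    if name=="wrist":
        T=np.array(c["tool_from_camera"]);Rt=q2R(st["ee_rot"])
        return K,c["k1"],Rt@T[:3,3]+np.array(st["position"]),Rt@T[:3,:3]
    o=np.array(c["orientation"]); 
    return K,c["k1"],np.array(c["eye"]),(q2R(o) if o.size==4 else o)
def px2w(C,u,v,z):
    K,k1,e,Rm=C
    d=cv2.undistortPoints(np.array([[[u,v]]],float),K,np.array([k1,0,0,0.]))[0,0]
    r=Rm@np.array([d[0],d[1],1]); return e+r*(z-e[2])/r[2]
def w2px(C,p):
    K,k1,e,Rm=C; q=Rm.T@(np.array(p)-e); s=q[:2]/q[2]; s=s*(1+k1*(s@s))
    return (K[:2,:2]@s+K[:2,2]).round(1)
def save(n,im): cv2.imwrite(f"pics/{n}.png",np.ascontiguousarray(im[...,::-1]))
E
python3 - <<'E'
from h import *
print(manip.get_state())
for n in("scene","side"): save(n,manip.get_image(n)); print(n,manip.camera_info(n))
print(manip.camera_info("wrist"),manip.grip_point_offset)
E
```

```text
{'clock': 0.0, 'qpos': array([-1.37194966e+00,  2.76586606e-01,  1.50617370e+00, -6.95513622e-06,
        1.36071136e+00, -1.20985093e-01]), 'qd': array([ 0.00161217,  0.00112452, -0.00017105,  0.00025886, -0.00105418,
       -0.0001344 ]), 'effort': array([-2.87611965e-04, -4.16775727e+01, -2.45802748e+01, -3.75722848e-04,
        1.09257977e-02, -1.04295486e-05]), 'position': array([ 0.18067425, -0.54529297,  0.23042835]), 'ee_rot': array([-9.38659359e-04,  9.87240130e-01,  1.59235809e-01, -3.99642229e-05]), 'contact_force': array([-0.2490206 ,  0.65820687,  0.44332146]), 'moment': array([-0.02766359, -0.01025581, -0.01391704]), 'gripper_force': 0.0, 'width': 0.08566832327894243}
scene {'camera_matrix': array([[377.97316229,   0.        , 319.38632066],
       [  0.        , 377.97316229, 203.78318419],
       [  0.        ,   0.        ,   1.        ]]), 'k1': -0.0540757109434808, 'eye': array([1.15088213, 0.41286151, 0.90738864]), 'orientation': array([-0.18280147,  0.4717686 ,  0.79753239, -0.32857282])}
side {'camera_matrix': array([[512.04237945,   0.        , 313.05430183],
       [  0.        , 512.04237945, 199.57479469],
       [  0.        ,   0.        ,   1.        ]]), 'k1': -0.16993852142815294, 'eye': array([-0.36585724,  0.91398116,  0.86612046]), 'orientation': array([ 0.18223132, -0.33938475,  0.80153336, -0.45733359])}
{'camera_matrix': array([[357.55090741,   0.        , 312.25163924],
       [  0.        , 357.55090741, 201.32616033],
       [  0.        ,   0.        ,   1.        ]]), 'k1': -0.06615486869306092, 'tool_from_camera': array([[-6.07758388e-04, -9.62352014e-01, -2.71805504e-01,
         6.86318357e-02],
       [ 9.99999715e-01, -7.06677742e-04,  2.66052501e-04,
        -3.93033774e-04],
       [-4.48115059e-04, -2.71805265e-01,  9.62352169e-01,
        -1.42526616e-01],
       [ 0.00000000e+00,  0.00000000e+00,  0.00000000e+00,
         1.00000000e+00]])} 0.0187
```

View pics/scene.png

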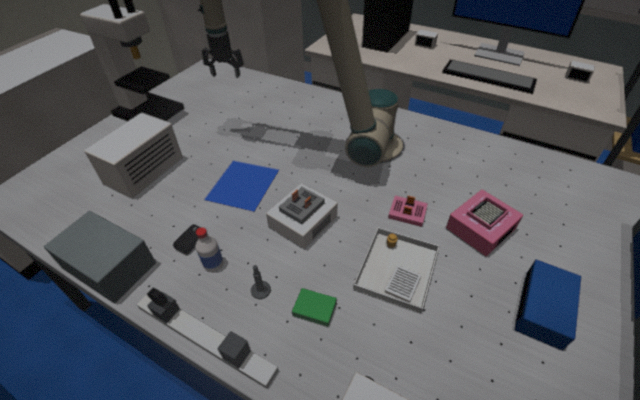

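View pics/side.png

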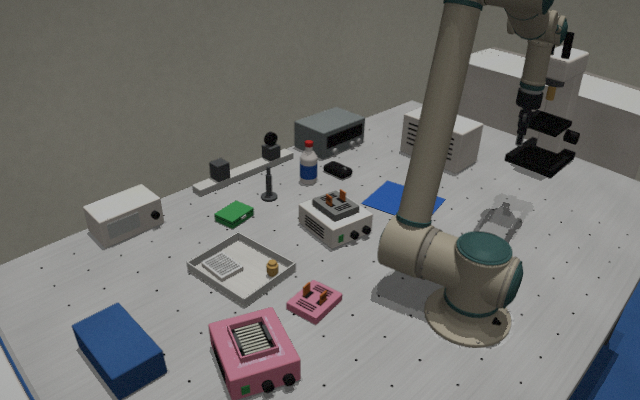

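The scene view shows the white box with its grey cover at about (302,210) and the blue mat at (243,186). In the side view they are at (335,215) and (403,198). Next I'll enlarge both crops.

```bash
python3 - <<'E'
import cv2,numpy as np
a=cv2.imread("pics/scene.png")[150:250,200:345]; b=cv2.imread("pics/side.png")[170:250,290:450]
a=cv2.resize(a,None,fx=4,fy=4,interpolation=3)[:, :580]; b=cv2.resize(b,None,fx=5,fy=5,interpolation=3)
cv2.imwrite("pics/ca.png",a);cv2.imwrite("pics/cb.png",b)
E
```

```text
(no output)
```

View pics/ca.png

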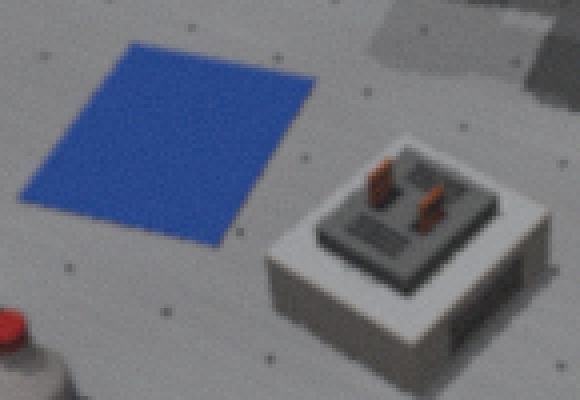

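View pics/cb.png

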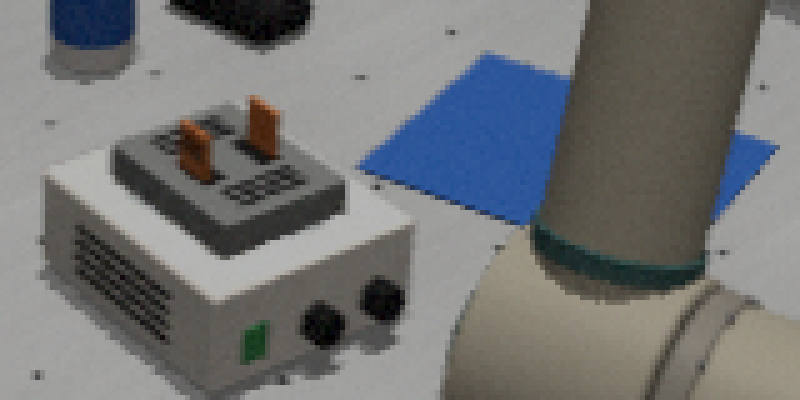

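The crops show four pixel-corner sets: the mat, the box top, the cover top, and the tab tops at crop (385,162) and (436,188) in the scene view.

```bash
python3 - <<'E'
from h import *
C=cam("scene");S=cam("side")
def A(l,z): 
    P=np.array([px2w(C,200+(x+.5)/4-.5,150+(y+.5)/4-.5,z) for x,y in l]); return P[:,:2]
def B(l,z): return np.array([px2w(S,290+(x+.5)/5-.5,170+(y+.5)/5-.5,z) for x,y in l])[:,:2]
def rep(n,P):
    e=[P[(i+1)%len(P)]-P[i] for i in range(len(P))]
    print(n,P.mean(0).round(4),[(round(np.hypot(*v),4),round(np.degrees(np.arctan2(v[1],v[0])),1)) for v in e])
rep("mat",A([(130,42),(316,78),(219,246),(19,200)],.003))
rep("box",A([(407,136),(551,213),(416,341),(266,258)],.07))
rep("cov",A([(408,147),(498,200),(408,282),(317,230)],.092))
rep("tabs",A([(385,163),(436,187)],.122))
rep("box side",B([(42,178),(212,302),(414,226),(232,103)],.07))
rep("tabs side",B([(196,125),(264,100)],.122))
E
```

```text
mat [ 0.4347 -0.3186] [(np.float64(0.1902), np.float64(101.9)), (np.float64(0.2198), np.float64(12.2)), (np.float64(0.1876), np.float64(-78.4)), (np.float64(0.2191), np.float64(-167.1))]
box [ 0.489 -0.035] [(np.float64(0.1455), np.float64(81.1)), (np.float64(0.1616), np.float64(-9.4)), (np.float64(0.1423), np.float64(-96.3)), (np.float64(0.1681), np.float64(171.8))]
cov [ 0.4891 -0.0358] [(np.float64(0.0926), np.float64(78.7)), (np.float64(0.1053), np.float64(-9.4)), (np.float64(0.0878), np.float64(-98.0)), (np.float64(0.1106), np.float64(173.1))]
tabs [ 0.4785 -0.0385] [(np.float64(0.047), np.float64(85.1)), (np.float64(0.047), np.float64(-94.9))]
box side [ 0.4826 -0.0343] [(np.float64(0.1598), np.float64(172.6)), (np.float64(0.1442), np.float64(-100.7)), (np.float64(0.1715), np.float64(-8.9)), (np.float64(0.1485), np.float64(83.9))]
tabs side [ 0.4896 -0.0437] [(np.float64(0.0505), np.float64(-98.1)), (np.float64(0.0505), np.float64(81.9))]
```

```bash
python3 -m handwheel '[{"translation":[0.028,-0.024,0],"angular":[0,0,0],"hand":0},{"translation":[0.028,-0.024,0],"angular":[0,0,0],"hand":0},{"translation":[0.028,-0.024,0],"angular":[0,0,0],"hand":0},{"translation":[0.028,-0.024,0],"angular":[0,0,0],"hand":0},{"translation":[0.028,-0.024,0],"angular":[0,0,0],"hand":0},{"translation":[0.028,-0.024,0],"angular":[0,0,0],"hand":0},{"translation":[0.028,-0.024,0],"angular":[0,0,0],"hand":0},{"translation":[0.028,-0.024,0],"angular":[0,0,0],"hand":0},{"translation":[0.028,-0.024,0],"angular":[0,0,0],"hand":0},{"translation":[0.028,-0.024,0],"angular":[0,0,0],"hand":0}]' 40
python3 -m handwheel '[{"translation":[0.028,-0.024,0],"angular":[0,0,0],"hand":0},{"translation":[0.028,-0.024,0],"angular":[0,0,0],"hand":0},{"translation":[0.028,-0.024,0],"angular":[0,0,0],"hand":0},{"translation":[0.028,-0.024,0],"angular":[0,0,0],"hand":0},{"translation":[0.028,-0.024,0],"angular":[0,0,0],"hand":0},{"translation":[0.028,-0.024,0],"angular":[0,0,0],"hand":0},{"translation":[0,0,0],"angular":[0,0,6.6],"hand":0},{"translation":[0,0,0],"angular":[0,0,6.6],"hand":0},{"translation":[0,0,0],"angular":[0,0,6.6],"hand":0},{"translation":[0,0,0],"angular":[0,0,6.6],"hand":0}]'
python3 -m handwheel '[{"translation":[0,0,0],"angular":[0,0,0],"hand":0},{"translation":[0,0,0],"angular":[0,0,0],"hand":0}]'
python3 - <<'E'
from h import *
s=manip.get_state();im=manip.get_image("wrist");save("w1",im)
import pickle;pickle.dump(s,open("w1.pkl","wb"))
C=cam("wrist",s);print(s["position"],q2R(s["ee_rot"]).round(3),s["contact_force"])
u=w2px(C,[.486,-.038,.115]);print(u)
x,y=int(min(max(u[0]-120,0),400)),int(min(max(u[1]-100,0),200));print(x,y)
save("w1c",cv2.resize(im[y:y+200,x:x+240],None,fx=3,fy=3,interpolation=3))
E
```

```text
clock: 0.93
position: [0.3714, -0.2282, 0.2311]
ee_rot: [-0.0, 0.987, 0.159, -0.0]
contact_force: [0.1, -0.3, -0.3]
width: 0.0853
gripper_force: 0.0
clock: 1.77
position: [0.4851, -0.0399, 0.2308]
ee_rot: [-0.0, 0.997, -0.073, -0.001]
contact_force: [0.4, -0.7, 0.6]
width: 0.0855
gripper_force: 0.0
clock: 1.93
position: [0.4851, -0.0404, 0.231]
ee_rot: [-0.0, 0.998, -0.069, -0.0]
contact_force: [-0.1, -0.5, 0.4]
width: 0.0856
gripper_force: 0.0
[ 0.48508733 -0.0403964   0.23099234] [[ 0.99  -0.138 -0.001]
 [-0.138 -0.99   0.   ]
 [-0.001 -0.    -1.   ]] [-0.05514353 -0.45354438  0.43987778]
[309.1 194.7]
189 94
```

View pics/w1c.png

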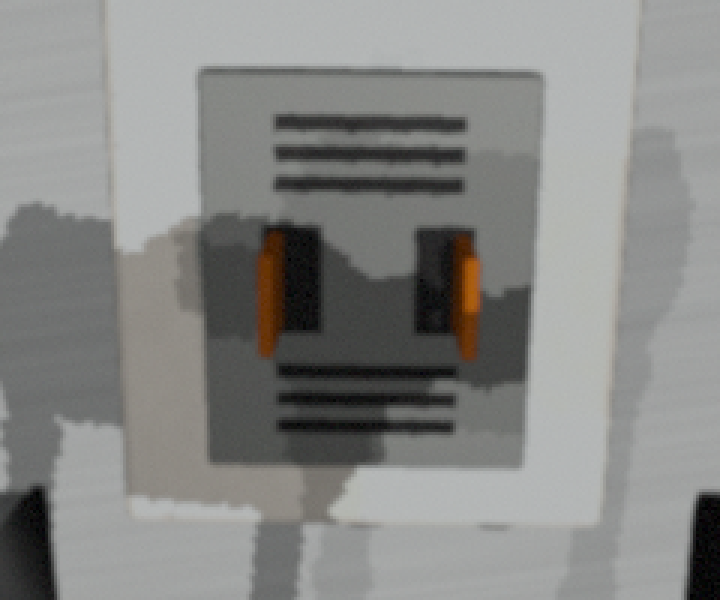

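The wrist crop shows the cover nearly square to the tool. The tab tops are centred at about crop (267,303) and (471,304), and the cover's corners are at (199,70), (543,73), (522,466) and (209,465).

```bash
python3 - <<'E'
from h import *
import pickle;s=pickle.load(open("w1.pkl","rb"));C=cam("wrist",s)
f=lambda x,y,z:px2w(C,189+(x+.5)/3-.5,94+(y+.5)/3-.5,z)
Rt=q2R(s["ee_rot"]);p0=np.array(s["position"])
t=[f(258,303,.122),f(480,304,.122)]
c=np.array([f(*q,.092) for q in [(199,70),(543,73),(522,466),(209,465)]])
for P in (np.array(t),c):
    print(P.mean(0).round(4),"tool off",(Rt.T@(P.mean(0)-p0)).round(4))
    for i in range(len(P)):
        d=Rt.T@(P[(i+1)%len(P)]-P[i]);print(np.hypot(*d[:2]).round(4),np.degrees(np.arctan2(d[1],d[0])).round(1))
E
```

```text
[ 0.4875 -0.0401  0.122 ] tool off [ 0.0024 -0.0006  0.109 ]
0.0539 90.3
0.0539 -89.7
[ 0.4867 -0.0397  0.092 ] tool off [ 0.0016 -0.0009  0.139 ]
0.0884 90.5
0.109 -179.3
0.0889 -89.8
0.1095 1.0
```

```bash
python3 -m handwheel '[{"translation":[0.002,-0.0008,0.025],"angular":[0,0,0.4],"hand":0},{"translation":[0,0,0.03],"angular":[0,0,0],"hand":0},{"translation":[0,0,0.03],"angular":[0,0,0],"hand":0},{"translation":[0,0,0.025],"angular":[0,0,0],"hand":0},{"translation":[0,0,0.015],"angular":[0,0,0],"hand":0},{"translation":[0,0,0.01],"angular":[0,0,0],"hand":0},{"translation":[0,0,0],"angular":[0,0,0],"hand":0},{"translation":[0,0,0],"angular":[0,0,0],"hand":0}]' 30
python3 -m handwheel '[{"translation":[0,0,0],"angular":[0,0,0],"hand":0.3},{"translation":[0,0,0],"angular":[0,0,0],"hand":0.35},{"translation":[0,0,0],"angular":[0,0,0],"hand":0.4},{"translation":[0,0,0],"angular":[0,0,0],"hand":0.5},{"translation":[0,0,0],"angular":[0,0,0],"hand":0.6},{"translation":[0,0,0],"angular":[0,0,0],"hand":0.7},{"translation":[0,0,0],"angular":[0,0,0],"hand":0.8},{"translation":[0,0,0],"angular":[0,0,0],"hand":0.8},{"translation":[0,0,0],"angular":[0,0,0],"hand":0.8},{"translation":[0,0,0],"angular":[0,0,0],"hand":0.8}]' 30
```

```text
clock: 2.65
position: [0.4872, -0.0401, 0.096]
ee_rot: [-0.0, 0.997, -0.073, -0.001]
contact_force: [0.1, 0.3, 0.6]
width: 0.0857
gripper_force: 0.0
clock: 3.48
position: [0.4885, -0.0401, 0.0983]
ee_rot: [0.0, 0.997, -0.074, 0.002]
contact_force: [-1.3, -0.1, 10.3]
width: 0.0337
gripper_force: 29.5
```

```bash
python3 -m handwheel '[{"translation":[0,0,-0.003],"angular":[0,0,0],"hand":0.8},{"translation":[0,0,0],"angular":[0,0,0],"hand":0.8},{"translation":[0,0,0],"angular":[0,0,0],"hand":0.8}]'
python3 - <<'E'
from h import *
s=manip.get_state();im=manip.get_image("wrist");i2=manip.get_image("scene")
print(s["position"],s["contact_force"],s["moment"],s["width"])
a=cv2.resize(im[150:400,160:480],(480,375),interpolation=3);b=cv2.resize(i2[160:250,265:342],(320,375),interpolation=3)
save("g1",np.hstack([a,b]))
E
```

```text
clock: 3.73
position: [0.4873, -0.04, 0.0993]
ee_rot: [0.0, 0.997, -0.074, -0.0]
contact_force: [-0.6, -0.9, -1.4]
width: 0.0332
gripper_force: 30.9
[ 0.48726252 -0.03997825  0.09928346] [-0.64986168 -0.8740794  -1.44935465] [ 0.04392607  0.03614724 -0.03254477] 0.03321348337441572
```

View pics/g1.png

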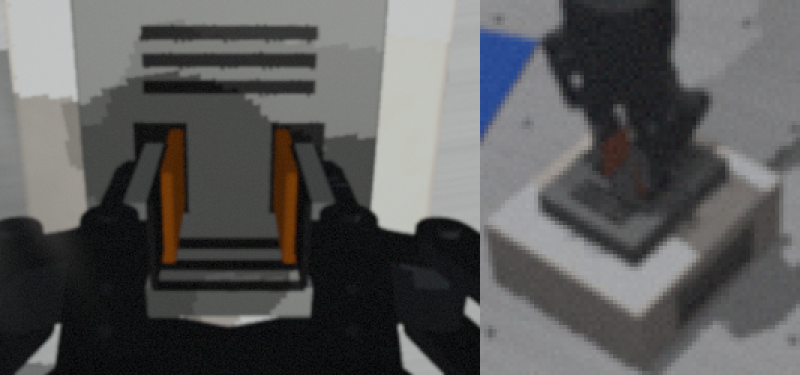

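The fingers lie flat against both orange tabs, which are pressed in symmetrically. The residual force is near zero, so I'll lift slowly.

```bash
python3 -m handwheel '[{"translation":[0,0,-0.002],"angular":[0,0,0],"hand":0.8},{"translation":[0,0,-0.002],"angular":[0,0,0],"hand":0.8},{"translation":[0,0,-0.002],"angular":[0,0,0],"hand":0.8}]'
python3 -m handwheel '[{"translation":[0,0,-0.003],"angular":[0,0,0],"hand":0.8},{"translation":[0,0,-0.004],"angular":[0,0,0],"hand":0.8},{"translation":[0,0,-0.008],"angular":[0,0,0],"hand":0.8},{"translation":[0,0,-0.012],"angular":[0,0,0],"hand":0.8},{"translation":[0,0,-0.015],"angular":[0,0,0],"hand":0.8},{"translation":[0,0,-0.015],"angular":[0,0,0],"hand":0.8},{"translation":[0,0,-0.012],"angular":[0,0,0],"hand":0.8},{"translation":[0,0,0],"angular":[0,0,0],"hand":0.8},{"translation":[0,0,0],"angular":[0,0,0],"hand":0.8}]'
python3 - <<'E'
from h import *
s=manip.get_state();im=manip.get_image("wrist");i2=manip.get_image("scene")
print(s["position"],s["contact_force"],s["moment"],s["width"])
R0=q2R(s["ee_rot"]);d=np.array([.435,-.319])-s["position"][:2];print(R0.round(3),R0.T@[*d,0])
a=cv2.resize(im[150:400,160:480],(480,375),interpolation=3);b=cv2.resize(i2[150:240,265:342],(320,375),interpolation=3)
save("g2",np.hstack([a,b]))
E
```

```text
clock: 4.08
position: [0.4872, -0.04, 0.1053]
ee_rot: [0.0, 0.997, -0.074, -0.0]
contact_force: [0.2, 0.8, -2.0]
width: 0.0332
gripper_force: 30.9
clock: 4.83
position: [0.4878, -0.0401, 0.1752]
ee_rot: [0.0, 0.997, -0.074, 0.001]
contact_force: [-0.0, -0.4, -2.2]
width: 0.0335
gripper_force: 30.9
[ 0.48781234 -0.04006418  0.17515481] [-0.03870327 -0.40369144 -2.2482881 ] [0.00799143 0.04700793 0.00232254] 0.03348604739554581
[[ 0.989 -0.147  0.002]
 [-0.147 -0.989 -0.   ]
 [ 0.002  0.    -1.   ]] [-1.11369368e-02  2.83672878e-01  3.34379252e-05]
```

View pics/g2.png

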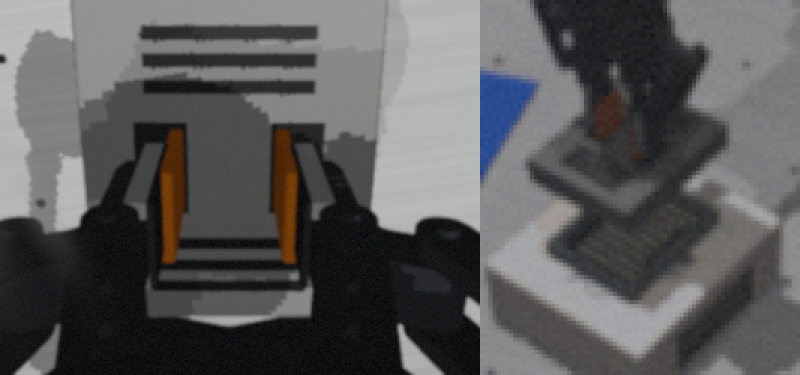

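The cover has come free and hangs level (about 2 N), and the filter pad is exposed in the rim below. Next I'll carry it over the mat and lower it.

```bash
python3 -m handwheel '[{"translation":[-0.001,0.015,0],"angular":[0,0,0],"hand":0.8},{"translation":[-0.001,0.03,0],"angular":[0,0,0],"hand":0.8},{"translation":[-0.001,0.035,0],"angular":[0,0,0],"hand":0.8},{"translation":[-0.001,0.035,0],"angular":[0,0,0],"hand":0.8},{"translation":[-0.002,0.035,0],"angular":[0,0,0],"hand":0.8},{"translation":[-0.001,0.035,0],"angular":[0,0,0],"hand":0.8},{"translation":[-0.001,0.035,0],"angular":[0,0,0],"hand":0.8},{"translation":[-0.001,0.03,0],"angular":[0,0,0],"hand":0.8},{"translation":[-0.001,0.022,0],"angular":[0,0,0],"hand":0.8},{"translation":[-0.001,0.012,0],"angular":[0,0,0],"hand":0.8}]'
python3 -m handwheel '[{"translation":[0,0,0.01],"angular":[0,0,0],"hand":0.8},{"translation":[0,0,0.02],"angular":[0,0,0],"hand":0.8},{"translation":[0,0,0.025],"angular":[0,0,0],"hand":0.8},{"translation":[0,0,0.025],"angular":[0,0,0],"hand":0.8},{"translation":[0,0,0.02],"angular":[0,0,0],"hand":0.8},{"translation":[0,0,0.015],"angular":[0,0,0],"hand":0.8},{"translation":[0,0,0.01],"angular":[0,0,0],"hand":0.8},{"translation":[0,0,0.005],"angular":[0,0,0],"hand":0.8},{"translation":[0,0,0],"angular":[0,0,0],"hand":0.8},{"translation":[0,0,0],"angular":[0,0,0],"hand":0.8}]'
python3 - <<'E'
from h import *
save("p1",cv2.resize(np.vstack([manip.get_image("scene")[120:280,150:390],manip.get_image("side")[130:270,270:510]]),None,fx=2,fy=2,interpolation=3))
E
```

```text
clock: 5.77
position: [0.4337, -0.3219, 0.1731]
ee_rot: [0.0, 0.997, -0.075, -0.001]
contact_force: [0.2, 0.7, -0.8]
width: 0.0332
gripper_force: 30.9
clock: 6.6
position: [0.4351, -0.3189, 0.0445]
ee_rot: [0.0, 0.997, -0.074, 0.0]
contact_force: [0.5, -0.4, -1.5]
width: 0.033
gripper_force: 30.9
```

View pics/p1.png

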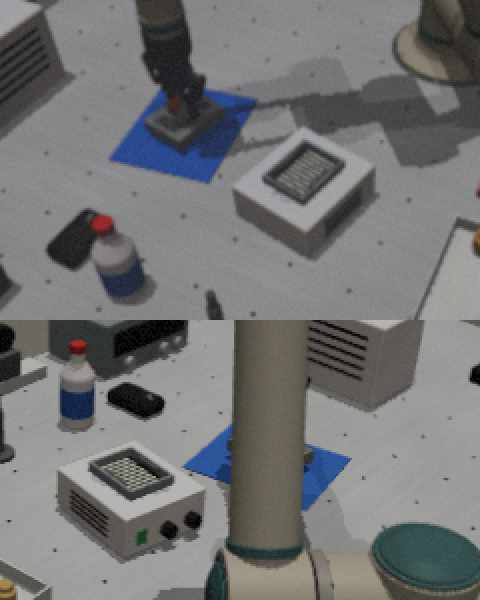

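The scene view shows the cover level, about 12 mm above the middle of the blue mat and well inside its edges. Next I'll lower it to contact.

```bash
python3 -m handwheel '[{"translation":[0,0,0.004],"angular":[0,0,0],"hand":0.8},{"translation":[0,0,0.003],"angular":[0,0,0],"hand":0.8},{"translation":[0,0,0.002],"angular":[0,0,0],"hand":0.8},{"translation":[0,0,0.001],"angular":[0,0,0],"hand":0.8},{"translation":[0,0,0.001],"angular":[0,0,0],"hand":0.8},{"translation":[0,0,0.0005],"angular":[0,0,0],"hand":0.8},{"translation":[0,0,0],"angular":[0,0,0],"hand":0.8},{"translation":[0,0,0],"angular":[0,0,0],"hand":0.8}]'
```

```text
clock: 7.37
position: [0.4347, -0.3193, 0.0328]
ee_rot: [0.0, 0.997, -0.074, 0.0]
contact_force: [-0.3, -0.2, -1.2]
width: 0.0331
gripper_force: 30.9
```

```bash
python3 -m handwheel '[{"translation":[0,0,0.0005],"angular":[0,0,0],"hand":0.8},{"translation":[0,0,0.0005],"angular":[0,0,0],"hand":0.8},{"translation":[0,0,0],"angular":[0,0,0],"hand":0.8},{"translation":[0,0,0],"angular":[0,0,0],"hand":0.8}]'
```

```text
clock: 7.7
position: [0.4347, -0.3193, 0.0318]
ee_rot: [0.0, 0.997, -0.074, -0.0]
contact_force: [-0.2, 0.5, -0.5]
width: 0.033
gripper_force: 30.9
```

```bash
python3 -m handwheel '[{"translation":[0,0,0.0005],"angular":[0,0,0],"hand":0.8},{"translation":[0,0,0],"angular":[0,0,0],"hand":0.8},{"translation":[0,0,0],"angular":[0,0,0],"hand":0.8}]'
python3 -m handwheel '[{"translation":[0,0,0],"angular":[0,0,0],"hand":0.55},{"translation":[0,0,0],"angular":[0,0,0],"hand":0.5},{"translation":[0,0,0],"angular":[0,0,0],"hand":0.4},{"translation":[0,0,0],"angular":[0,0,0],"hand":0.3},{"translation":[0,0,0],"angular":[0,0,0],"hand":0.2},{"translation":[0,0,0],"angular":[0,0,0],"hand":0.1},{"translation":[0,0,0],"angular":[0,0,0],"hand":0},{"translation":[0,0,0],"angular":[0,0,0],"hand":0},{"translation":[0,0,0],"angular":[0,0,0],"hand":0},{"translation":[0,0,0],"angular":[0,0,0],"hand":0}]'
```

```text
clock: 7.95
position: [0.4347, -0.3193, 0.0315]
ee_rot: [0.0, 0.997, -0.074, 0.0]
contact_force: [-0.7, 0.8, 0.8]
width: 0.0331
gripper_force: 31.5
clock: 8.78
position: [0.4347, -0.3193, 0.0313]
ee_rot: [0.0, 0.997, -0.074, 0.0]
contact_force: [-0.4, 0.2, 0.6]
width: 0.0852
gripper_force: 0.0
```

```bash
python3 -m handwheel '[{"translation":[0,0,-0.005],"angular":[0,0,0],"hand":0},{"translation":[0,0,-0.015],"angular":[0,0,0],"hand":0},{"translation":[0,0,-0.025],"angular":[0,0,0],"hand":0},{"translation":[0,0,-0.03],"angular":[0,0,0],"hand":0},{"translation":[0,0,-0.03],"angular":[0,0,0],"hand":0},{"translation":[0,0,-0.03],"angular":[0,0,0],"hand":0},{"translation":[0,0,-0.03],"angular":[0,0,0],"hand":0},{"translation":[0,0,-0.02],"angular":[0,0,0],"hand":0},{"translation":[0,0,0],"angular":[0,0,0],"hand":0},{"translation":[0,0,0],"angular":[0,0,0],"hand":0}]'
python3 - <<'E'
from h import *
a=manip.get_image("wrist");b=manip.get_image("scene")
save("f1",np.vstack([cv2.resize(a,(480,300)),cv2.resize(b[120:280,150:406],(480,300),interpolation=3)]))
E
```

```text
clock: 9.62
position: [0.4351, -0.3196, 0.2178]
ee_rot: [0.001, 0.997, -0.074, 0.001]
contact_force: [-0.0, 0.7, 0.0]
width: 0.0856
gripper_force: 0.0
```

View pics/f1.png

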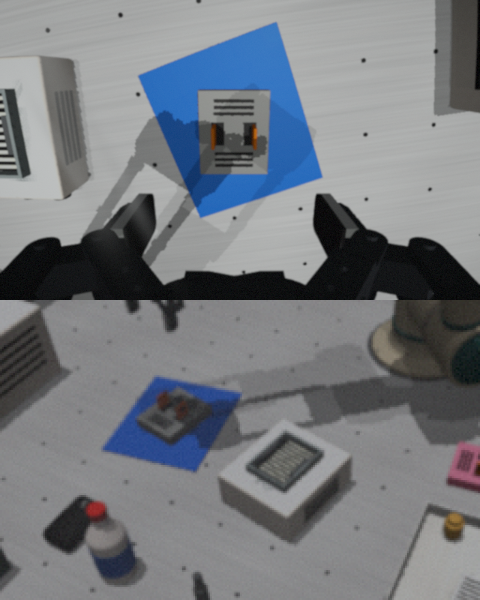

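The cover stands upright in the middle of the mat, released and with the gripper clear. Everything else is where it was.

```bash
python3 -c "
from rig import manip
print(manip.sign_off())"
```

```text
the job is handed in; nothing more can be done
None
```

The filter cover was unclipped without force by squeezing both tabs, lifted off and set down upright in the middle of the blue mat; the gripper was clear of it when I handed the job in at about 10 s.

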